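Seat a drive module with its ejector levers

TASK

Take the plug-in module out of its wooden stand, set it upright in the slot of the grey dock on the bench, between the two swung-out ejector levers, and let it rest there on the levers' feet. Then draw it home by swinging the two levers inward, each part of the way in turn so that the module goes down nearly level (never leaning more than 6 degrees in the slot), until both are fully home against their stops. Work gently: do not shove the module down by hand or force the levers against their stops, and leave the other things on the bench alone.

Things in the scene. Friction and masses are not known exactly. Their poses are not given: they have to be found in the camera images.
- module_centre (a point): Centre of the loose module: upright aluminium case 14 mm thick (its x), 90 wide (y), 75 high (z), plus a black terminal strip 4 mm high on top; 0.16 to 0.28 kg; same either way round. A notch 12 mm wide and 36 deep is cut up from the middle of its underside. Stands in the stand's groove, underside 6 mm above the bench. Take it across its thickness, 10 to 30 mm below its top.
- lug (a point): Round steel pin (6 mm diameter, along x) sticking out of the module's +y end, 56 mm from its middle plane and 9.5 mm below its centre; there is another at the -y end. The levers' feet and hooks act on these lugs.
- stand: Fixed pale wooden stand, 50 x 104 mm, with a groove 17 mm wide along its y, open at both ends; groove floor 6 mm, groove walls 28 mm above the bench. Origin: centre of its underside.
- dock: Fixed grey dock, origin at the centre of its underside, on the bench; the slot runs along its y. Base plate 52 x 186 x 8 mm. Levers hinge about x at y = +74 mm (left) and -74 mm (right), 39 mm up, between cheeks 46 mm high. The module's centre is 62 to 65 mm above this origin when it rests freely on the feet of the open levers, 50 to 51 mm when drawn home.
- slot (a point): Middle of the slot's mouth, 50 mm above the dock's origin. The slot between the rails (88 mm long) is 16.4 mm wide (x), flared to about 21 mm at its mouth. A black key rib 9 mm wide (y), round top 38 mm high, crosses its middle and enters the module's notch. Over the last 5 mm sprung contact strips push the module up, with about 20 N in all at the end.
- lever_left (a joint): Angle (rad) of the black lever at the dock's +y end: 0 = handle upright, fully in, hard stop; 0.75 = fully out (away from the module), hard stop. Starts 0.70 to 0.75. Stays where it is left (hinge friction 0.25 N m). Its foot lies under the lug, its hook swings over the lug. The pad takes 8 to 10 N, near home up to 13 N.
- lever_right (a joint): The same for the lever at the dock's -y end: 0 = fully in, 0.75 = fully out. A hook passes over its lug below about 0.45 rad. If one lever is swung home while the other is still above that, the far end of the module rides up and its lug misses its hook.
- lever_left_pad (a point): Middle of the left lever's thumb pad, 45 mm from its hinge: pad 16 mm (x) by 10 mm thick by 20 mm along the lever, which ends 55 mm from the hinge. Push its outer face (its upper outer edge while it leans out) inward with shut fingers. With the lever home this point is right above the hinge, 84 mm above the dock's origin.
- lever_right_pad (a point): The same for the right lever. Each pad moves on an arc about its hinge and rises by 12 mm as it comes in: fingers that follow this arc swing it easily, fingers that push level along a straight line bind on it by friction.
- pin_dish: Loose shallow metal dish 74 mm across, 18 mm high; leave it alone. Origin: centre of its underside.
- screwdriver: Loose screwdriver 171 mm long with a yellow handle; leave it alone.
- batten: Loose wooden offcut 70 x 30 x 12 mm; leave it alone.

How it is judged:
By the outcome, as a careful person would: the job done as asked, in the order asked, and still so for the second after the job is handed in, with the robot touching nothing.
It also fails if it takes over 61 s, if anything falls off the work surface, if the arm or the gripper's body presses on something with over 40 N, if the wrist force passes 120 N, or if a joint passes its speed limit or range.

ROBOT

A 6-joint arm with a two-finger parallel gripper is mounted at the origin on a cart in front of the work surface, level with it; the furniture and walls round the work are solid. World frame = base frame: x ahead of the robot, y to its left, z up, the work surface at z = 0. Lengths are in mm, angles in rad, forces in N, time in s.
With the tool pointing down it reaches from about 400 to 825 mm from the base axis. Payload 7 kg.
Tool frame: the origin (TCP) lies at the very end of the fingers, on their centre line; the grasp point (between the pads) lies 19 mm behind it; z points along the fingers, y is the line along which they close (so a half turn about z gives the same grasp; the last joint's range is limited). The gripper opens to 88 mm and grips with 3 to 60 N. Pads are 19 mm wide; open, the fingers measure 130 mm over their backs; the gripper's body (78 mm by 193 mm) begins 47 mm behind the grasp point.
Start: joints at [1.441, 0.359, 0.012, 0, -1.224, -0.288], TCP at [273.887, 616.912, 226.561] pointing down, gripper open.
Joint ranges: [-3.07, 3.07], [-1.43, 2.12], [-1.02, 1.25], [-3.03, 1.67], [-3.05, -0], [-3.03, 3.03]. Speed limits (rad/s): [2.39, 2.39, 3.01, 3.14, 3.14, 3.14].

INTERFACE

Orientations are given as a unit quaternion [x, y, z, w].
In Python, from plant import bot gives the robot as it stands. Calls block until the motion is done:
- bot.move_ptp(position, orientation): joint-space move of the TCP to a pose.
- bot.line_to(position, velocity=150, ori=None): straight line of the TCP; ori=None keeps the orientation; velocity is the mean speed in mm/s.
- bot.move_joints(angles): joint-space move.
- bot.move_gripper(opening, force=None): finger opening in mm; force is the grip in N (None keeps the last); returns when the fingers have stopped.
- bot.pause(seconds).
- bot.solve_ik(position, orientation): joint angles nearest the present ones, or None.
- bot.read_state(): the state.
- bot.camera(name): name is "side" or "top" or "wrist"; returns the picture (384x512x3 uint8, red, green, blue); there is no depth.
- bot.get_calibration(name): a dict with "fx", "fy", "cx", "cy" (pixels), "distortion" ([k1, k2, p1, p2, k3] as OpenCV has them; the pictures are not rectified), "view" (4x4, takes a point from world to camera coordinates); the wrist camera has in their place "T_tool_cam" (4x4, takes a point from camera to tool coordinates, whose origin is the TCP and whose axes are the flange's). Camera axes: x right, y up, looking along -z (the intrinsics and any distortion apply to the point x, -y, -z); pixel columns grow to the right and rows downward; lengths in mm; the calibration is good to about 2 mm. A picture is of the moment at which its call begins: read the wrist's pose just before it. get_calibration takes no time and is no camera call.
A pose or a line that the arm cannot do raises bot.Unreachable and nothing moves.
- bot.close_job(): hands the job in; it is judged then, once.
The state is a dict: "t": time; "joint_pos": joint angles; "qvel": joint speeds; "tau": joint torques, N m; "tcp_pos": TCP position; "eef_rot": TCP orientation; "contact_force": force on the tool from outside, world axes, zero at the start; "moment": the same for the moment, N m; "width": finger opening in mm; "finger_force": force on a finger pad.
Only numpy, scipy, OpenCV 4.12 (cv2) and the standard library are available. Lean on these libraries where they do the work, as an engineer would, in place of code of your own. Each camera call takes 0.05 s, during which the arm holds its last target. There are 200 camera calls.

## Working session

There is one attempt and no reset: what is moved stays moved. The work goes in short steps, each a Python script; the robot and the scene stay as the last script left them, time stands still between calls to the robot, and variables do not carry over. Pictures are saved under pics/ and viewed, at most 10 in all, crops included, and the job is handed in when it is done.

```bash
ls; mkdir -p pics
python3 - <<'E'
from plant import bot
import cv2
for n in("side","top"):
    im=bot.camera(n); cv2.imwrite(f"pics/{n}0.png",cv2.cvtColor(im,4))
    c=bot.get_calibration(n);print(n,c)
print(bot.get_calibration("wrist"))
s=bot.read_state();print(s)
import numpy as np
a=cv2.imread("pics/side0.png");b=cv2.imread("pics/top0.png")
cv2.imwrite("pics/both0.png",cv2.resize(np.vstack([a,b]),None,fx=.78,fy=.78))
E
```

```text
pics
side {'fx': 393.8666647795705, 'fy': 393.8666647795705, 'cx': 256.69810031281355, 'cy': 191.1607694800163, 'distortion': array([0.00387062, 0.        , 0.        , 0.        , 0.        ]), 'view': array([[ 9.65642984e-01, -2.59872223e-01,  2.35532443e-04,
        -4.06800111e+02],
       [ 1.61659552e-01,  6.01409778e-01,  7.82414512e-01,
        -2.90030272e+02],
       [-2.03469450e-01, -7.55495008e-01,  6.22757960e-01,
        -7.03990888e+02],
       [ 0.00000000e+00,  0.00000000e+00,  0.00000000e+00,
         1.00000000e+00]])}
top {'fx': 432.6476412573362, 'fy': 432.6476412573362, 'cx': 254.36856010096986, 'cy': 197.33598702348863, 'distortion': array([-0.01896906,  0.        ,  0.        ,  0.        ,  0.        ]), 'view': array([[ 8.40933276e-03, -9.99867378e-01,  1.39466655e-02,
         2.32611525e+02],
       [ 9.82941585e-01,  1.08279129e-02,  1.83599011e-01,
        -5.11638221e+02],
       [-1.83725675e-01,  1.21648123e-02,  9.82902281e-01,
        -9.21091984e+02],
       [ 0.00000000e+00,  0.00000000e+00,  0.00000000e+00,
         1.00000000e+00]])}
{'fx': 344
[... 551 characters left out ...]
int_pos': array([ 1.44110247e+00,  3.59302726e-01,  1.11631083e-02, -3.25386772e-04,
       -1.22411699e+00, -2.88102393e-01]), 'qvel': array([-5.99723629e-04, -6.68062067e-04,  2.24362208e-03, -4.37667591e-04,
       -3.56772286e-05,  1.56470910e-03]), 'tau': array([-1.60397856e-03, -5.84162235e+01,  2.93747860e+01,  7.01541960e+00,
        1.01500683e-02, -4.83405665e-05]), 'tcp_pos': array([273.71904637, 616.52803031, 225.72695503]), 'eef_rot': array([ 9.78248257e-01, -2.07436236e-01, -9.47244125e-05,  7.39954327e-04]), 'contact_force': array([-0.08452718, -0.33526588, -0.81323406]), 'moment': array([-0.03899634, -0.01928131,  0.03714512]), 'finger_force': 0.0, 'width': 87.49901642024315}
```

View pics/side0.png

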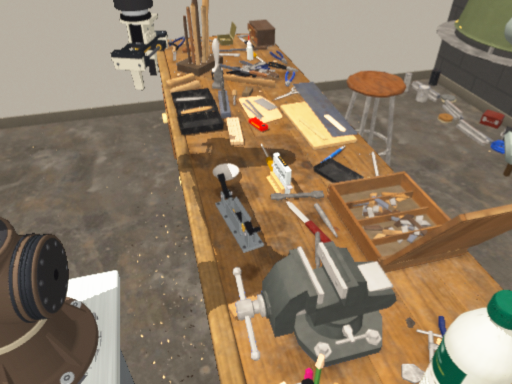

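View pics/top0.png

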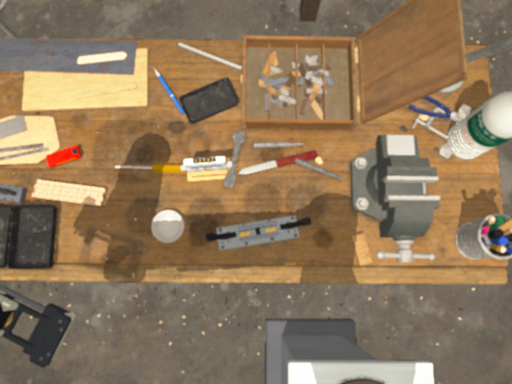

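Side view: dock at about (240,220), module in its stand at (281,172), dish at (226,172). Top view: dock centre at (260,233), module top at (206,162), screwdriver just left of the stand, vise at (395,190).

```bash
cat > h.py <<'E'
import numpy as np, cv2
from scipy.spatial.transform import Rotation as R
from plant import bot
def cam(n,st=None):
    c=bot.get_calibration(n); K=np.array([[c['fx'],0,c['cx']],[0,c['fy'],c['cy']],[0,0,1.]])
    if n=='wrist':
        T=np.eye(4);T[:3,:3]=R.from_quat(st['eef_rot']).as_matrix();T[:3,3]=st['tcp_pos'];T=T@c['T_tool_cam']
    else: T=np.linalg.inv(c['view'])
    return K,np.array(c['distortion']),T
def rays(C,px):
    K,d,T=C
    u=cv2.undistortPoints(np.array(px,float).reshape(-1,1,2),K,d)[:,0]
    v=np.c_[u[:,0],-u[:,1],-np.ones(len(u))]@T[:3,:3].T
    return T[:3,3],v/np.linalg.norm(v,axis=1)[:,None]
def onz(C,px,z):
    o,v=rays(C,px); return o+v*((z-o[2])/v[:,2])[:,None]
def tri(C1,p1,C2,p2):
    o1,v1=rays(C1,[p1]);o2,v2=rays(C2,[p2]);v1,v2=v1[0],v2[0]
    s=np.linalg.lstsq(np.c_[v1,-v2],o2-o1,rcond=None)[0]
    a,b=o1+s[0]*v1,o2+s[1]*v2; return (a+b)/2,np.linalg.norm(a-b)
def proj(C,P):
    K,d,T=C; p=(np.atleast_2d(P)-T[:3,3])@T[:3,:3]
    return cv2.projectPoints(np.c_[p[:,0],-p[:,1],-p[:,2]],np.zeros(3),np.zeros(3),K,d)[0][:,0]
def down(yaw):  # tool pointing down, tool x axis at angle yaw in world
    c,s=np.cos(yaw),np.sin(yaw)
    return R.from_matrix(np.array([[c,s,0],[s,-c,0],[0,0,-1]])).as_quat()
def snap(f):
    s=bot.read_state(); im=cv2.cvtColor(bot.camera('wrist'),4); cv2.imwrite(f'pics/{f}.png',im); np.savez(f'pics/{f}.npz',**{k:s[k] for k in('eef_rot','tcp_pos')}); return s,im
def load(f): return cam('wrist',np.load(f'pics/{f}.npz'))
E
python3 - <<'E'
from h import *
T=cam('top');S=cam('side')
print('dock',onz(T,[[218,241],[300,227],[260,233]],10), onz(S,[[240,220]],10))
print('mod',onz(T,[[184,161],[228,158],[206,162]],85),onz(T,[[208,176]],28),'dish',onz(T,[[168,226]],10))
print('mod tri',tri(T,[206,160],S,[279,157]))
print('lever pads',tri(T,[210,237],S,[221,178]),tri(T,[309,222],S,[262,241]))
print('drv',onz(T,[[116,167],[184,169]],15),'vise',onz(T,[[355,160],[360,260]],50))
s=bot.read_state();print(R.from_quat(s['eef_rot']).as_matrix())
E
```

```text
dock [[414.12585558 318.97369211  10.        ]
 [447.98270124 131.88156648  10.        ]
 [433.30686494 223.56073912  10.        ]] [[441.70897916 233.17144934  10.        ]]
mod [[580.64775878 391.62901565  85.        ]
 [588.53626347 296.21490522  85.        ]
 [578.96539244 343.80863401  85.        ]] [[561.30428875 344.1672013   28.        ]] dish [[447.20926453 433.99705667  10.        ]]
mod tri (array([575.86006486, 342.53581984, 102.02420789]), np.float64(5.648514356468255))
lever pads (array([417.25373458, 331.86851914,  71.87883455]), np.float64(0.1145070152409053)) (array([459.54569213, 115.57332258,  47.41537153]), np.float64(9.337814405120971))
drv [[583.5033274  560.43292099  15.        ]
 [580.5001201  401.81735389  15.        ]] vise [[597.3483134    9.75674265  50.        ]
 [372.34193437   6.51871704  50.        ]]
[[ 9.13940398e-01 -4.05848132e-01 -4.92314664e-04]
 [-4.05848413e-01 -9.13939321e-01 -1.40841951e-03]
 [ 1.21658698e-04  1.48701661e-03 -9.99998887e-01]]
```

Run:
```python
from h import *
for nm,p,y in(('mod',[580,343,60],4.7),('dock',[432,224,80],10.3),('padR',[455,105,70],10.3),('padL',[412,340,70],10.3)):
  for a in(-90,90):
    q=bot.solve_ik(p,down(np.radians(y+a)));print(nm,a,None if q is None else np.round(q,2))
a=np.radians(-85.3); u=np.array([np.cos(a),np.sin(a),0])   # tool x
m=np.array([580,343,190.])
bot.move_ptp(m-50*u+[20,0,0],down(a)); bot.pause(.3); s1,A=snap('mA'); 
bot.line_to(m-10*u-[40,0,0],150); bot.pause(.3); s2,B=snap('mB')
print(s1['tcp_pos'],s2['tcp_pos'],s2['t'])
cv2.imwrite('pics/mAB.png',np.vstack([A,B])[:, :] if 0 else cv2.resize(np.hstack([A,B]),(800,300)))
cv2.imwrite('pics/mA_v.png',A)
```

```text
mod -90 [ 0.82  0.49 -0.18  0.   -0.89 -0.74]
mod 90 [ 0.82  0.49 -0.18  0.   -0.89  2.4 ]
dock -90 [ 0.88  0.2  -0.59  0.   -0.78 -0.7 ]
dock 90 [ 0.88  0.2  -0.59  0.   -0.78  2.44]
padR -90 [ 0.65  0.19 -0.64  0.   -0.74 -0.47]
padR 90 [ 0.65  0.19 -0.64  0.   -0.74  2.67]
padL -90 [ 1.06  0.29 -0.5   0.   -0.79 -0.88]
padL 90 [ 1.06  0.29 -0.5   0.   -0.79  2.26]
[595.37652478 393.5998352  190.13559756] [539.55477111 353.18808904 189.50621639] 2.825
```

View pics/mAB.png

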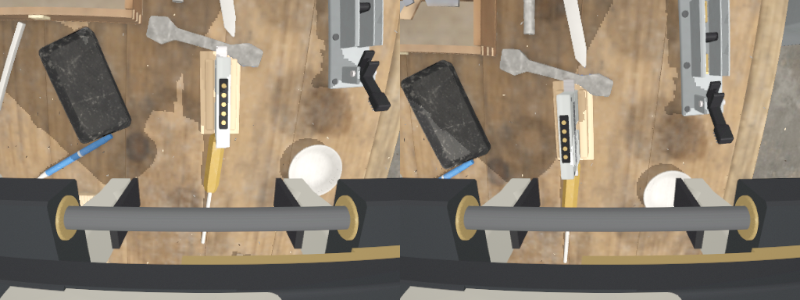

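Two wrist views: the terminal strip (black, yellow dots) lies at about (286,135) in A and (211,178) in B (full-size pixels), and the dock's left lever is at upper right.

```bash
cat >> h.py <<'E'
def strip(im,guess,thr=70,r=60):
    x,y=guess; m=np.zeros(im.shape[:2],np.uint8); x0,y0=max(x-r//2,0),max(y-r,0)
    w=im[y0:y+r,x0:x+r//2]; m[y0:y+r,x0:x+r//2]=(w.max(2)<thr)*255
    m=cv2.morphologyEx(m,cv2.MORPH_CLOSE,np.ones((7,7)))
    cs=cv2.findContours(m,0,2)[0]; c=max(cs,key=cv2.contourArea); return cv2.minAreaRect(c)
def ends(rc):
    b=cv2.boxPoints(rc); e=[(b[i]+b[(i+1)%4])/2 for i in range(4)]
    l=[np.linalg.norm(b[i]-b[(i+1)%4]) for i in range(4)]; i=int(np.argmin(l[:2])); p=[e[i],e[i+2]]
    return sorted(p,key=lambda q:q[1])
E
python3 - <<'E'
from h import *
P=[]
for f,g in(('mA',(286,135)),('mB',(211,178))):
    rc=strip(cv2.imread(f'pics/{f}.png'),g); P.append((load(f),ends(rc))); print(rc,ends(rc))
for i in(0,1): print(tri(P[0][0],P[0][1][i],P[1][0],P[1][1][i]))
for C,e in P:
    p=onz(C,e,85);print(p,p.mean(0),np.degrees(np.arctan2(*(p[1]-p[0])[[1,0]])))
E
```

```text
((285.5, 121.0), (40.0, 9.0), 90.0) [array([285.5, 101. ], dtype=float32), array([285.5, 141. ], dtype=float32)]
((210.94886779785156, 177.47756958007812), (59.475704193115234, 10.337087631225586), 87.1375961303711) [array([209.46384, 147.77682], dtype=float32), array([212.4339 , 207.17831], dtype=float32)]
(array([584.1458262 , 324.36675576,  80.49502441]), np.float64(0.04978097700996605))
(array([579.16335199, 353.73260314, 121.66465745]), np.float64(13.437157605504893))
[[584.40553011 324.27355629  85.        ]
 [581.47523803 354.1720187   85.        ]] [582.94038407 339.2227875   85.        ] 95.59757461317079
[[583.49278184 323.55358611  85.        ]
 [579.24962038 371.77660167  85.        ]] [581.37120111 347.66509389  85.        ] 95.0285266287928
```

```bash
sed -i 's/np.ones((7,7))/np.ones((13,13))/' h.py
python3 - <<'E'
from h import *
P=[]
for f,g in(('mA',(286,135)),('mB',(211,178))):
    rc=strip(cv2.imread(f'pics/{f}.png'),g); P.append((load(f),ends(rc))); print(rc[1:])
for i in(0,1): print(tri(P[0][0],P[0][1][i],P[1][0],P[1][1][i]))
for C,e in P:
    p=onz(C,e,85);print(p.mean(0),np.degrees(np.arctan2(*(p[1]-p[0])[[1,0]])))
a=np.radians(-90+10.3); u=np.array([np.cos(a),np.sin(a),0]); v=np.array([-u[1],u[0],0])
d=np.array([432,224,170.])
bot.move_ptp(d-70*u-30*v,down(a)); bot.pause(.3); s1,A=snap('dA')
bot.line_to(d-40*u+30*v,150); bot.pause(.3); s2,B=snap('dB')
print(s1['tcp_pos'],s2['tcp_pos'],s2['t'])
cv2.imwrite('pics/dAB.png',np.hstack([A[:260,110:410],B[:260,110:410]]))
cv2.imwrite('pics/dAB.png',cv2.resize(cv2.imread('pics/dAB.png'),(800,347)))
E
```

```text
((57.0, 9.0), 90.0)
((59.475704193115234, 10.337087631225586), 87.1375961303711)
(array([584.1458262 , 324.36675576,  80.49502441]), np.float64(0.04978097700996605))
(array([579.47284832, 367.58099803,  92.15151701]), np.float64(3.9191890729901346))
[582.28666653 345.82227944  85.        ] 95.61578204705565
[581.37120111 347.66509389  85.        ] 95.0285266287928
[390.44519168 287.7163825  169.69573227] [453.87288925 269.0305259  170.23597779] 4.825
```

View pics/dAB.png

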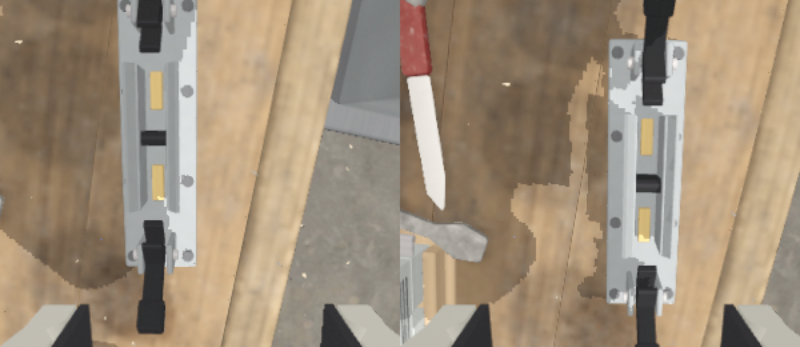

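Both dock views are clear: the black key rib is at about (225,103) in A and (296,137) in B, with corner screws of the base plate at all four corners in B, and the slot running nearly along the image's vertical.

Run:
```python
from h import *
def blob(f,g,r=(14,9),thr=60,dark=True):
    im=cv2.imread(f'pics/{f}.png').astype(int);x,y=int(g[0]),int(g[1]);x0,y0=x-r[0],y-r[1]
    w=im[y0:y+r[1]+1,x0:x+r[0]+1]; 
    m=(w.max(2)<thr) if dark=='k' else (w[...,2]-w[...,0]>70) if dark=='g' else (w.max(2)<w.max(2).min()+35)
    n,l,s,c=cv2.connectedComponentsWithStats(m.astype(np.uint8)*255); i=1+np.argmax(s[1:,4]); return np.r_[c[i]+[x0,y0],s[i,2:]]
A=lambda x,y:(x/1.3333+110,y/1.3333); B=lambda x,y:((x-400)/1.3333+110,y/1.3333)
CA,CB=load('dA'),load('dB')
ra,rb=blob('dA',A(153,138),(16,10),60,'k'),blob('dB',B(648,183),(16,10),60,'k')
print('rib',ra,rb,tri(CA,ra[:2],CB,rb[:2]))
for z in(38,): print(onz(CA,[ra[:2]],z),onz(CB,[rb[:2]],z))
for k,(p,q) in enumerate((((156,90),(647,136)),((158,181),(644,224)))):
    ga,gb=blob('dA',A(*p),(14,24),0,'g'),blob('dB',B(*q),(14,24),0,'g'); print('gold',ga,gb,tri(CA,ga[:2],CB,gb[:2]))
sc=[blob('dB',B(*p),(5,5)) for p in((617,52),(679,52),(614,295),(669,296),(617,135),(615,222))]
P=onz(CB,[s[:2] for s in sc],8);print(np.round(sc,1),P,P[:4].mean(0),P[4:].mean(0))
for i,j in((2,0),(3,1),(5,4)): print(np.degrees(np.arctan2(*(P[i]-P[j])[[1,0]])))
sa=[blob('dA',A(*p),(5,5)) for p in((187,91),(188,181),(187,255),(132,257))];print(np.round(sa,1),onz(CA,[s[:2] for s in sa],8))
```

```text
rib [224.42857143 103.19230769  18.          11.         182.        ] [296.43859649 134.62280702  18.          13.         114.        ] (array([433.46982296, 227.24921539,  34.43317406]), np.float64(3.5521882392456128))
[[433.51575463 228.78302508  38.        ]] [[433.47729426 225.12963826  38.        ]]
gold [227.06504065  67.32113821   9.          28.         246.        ] [294.61818182 101.83181818   9.          27.         220.        ] (array([438.37471759, 199.26506927,  15.21290447]), np.float64(0.0033579572114401934))
gold [228.10526316 136.23684211   9.          26.         228.        ] [292.64878049 167.8097561    9.          25.         205.        ] (array([428.16587586, 258.47762367,  15.46504795]), np.float64(0.12359516484285267))
[[272.8  38.9   9.    9.   68. ]
 [318.3  39.8   8.   10.   47. ]
 [269.6 219.2   7.    8.   38. ]
 [309.7 217.2   5.    2.    6. ]
 [272.1 101.7   9.    8.   61. ]
 [270.9 166.6   9.    8.   57. ]] [[467.22631866 149.54867243   8.        ]
 [427.87273876 142.7605694    8.        ]
 [439.21762238 315.38426962   8.        ]
 [400.40520219 306.10405851   8.        ]
 [457.90930611 202.96171978   8.        ]
 [447.83485756 262.49018188   8.        ]] [433.6804705  228.44939249   8.        ] [452.87208183 232.72595083   8.        ]
99.58646467321421
99.54544731826752
99.60557947290825
[[250.   67.9   9.    9.   68. ]
 [250.1 135.1   9.    9.   63. ]
 [251.1 189.9   8.    7.   14. ]
 [207.9 191.5   6.    8.   30. ]] [[418.98165656 195.95503995   8.        ]
 [408.85463286 255.02492476   8.        ]
 [398.97838007 307.08254085   8.        ]
 [440.15689427 316.18451071   8.        ]]
```

Run:
```python
from h import *
a=np.radians(-90+5.3); m=np.array([581.8,346.7,0]); q=down(a)
bot.move_ptp(m+[0,0,120],q); bot.move_gripper(50,30)
bot.line_to(m+[0,0,46],100); bot.pause(.2); print(bot.read_state()['tcp_pos'])
bot.move_gripper(5,30); bot.pause(.2); s=bot.read_state();print(s['width'],s['finger_force'],s['contact_force'])
bot.line_to(m+[0,0,60],60); bot.line_to(m+[0,0,160],150); bot.pause(.2); s=bot.read_state();print(s['width'],s['contact_force'],s['moment'])
a=np.radians(-90+9.65); d=np.array([433.4,229.0,0])
bot.move_ptp(d+[0,0,160],down(a)); bot.pause(.3); s,im=snap('h1'); print(s['tcp_pos'],s['t'])
cv2.imwrite('pics/h1v.png',cv2.resize(im[0:340,130:400],None,fx=1.75,fy=1.75))
```

```text
[582.13830083 347.05068497  46.84103835]
13.87448748441368 30.000092089176178 [ 0.43117668  1.16517792 -0.13426519]
13.417621410831384 [ 0.4500631  -0.04671068 -2.32847827] [ 0.0778537  -0.09313643  0.02752579]
[433.75404802 229.31648295 159.64213281] 10.825
```

View pics/h1v.png

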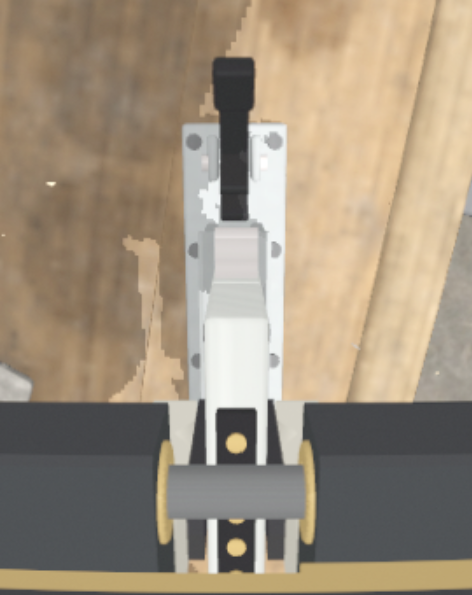

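The held module hangs square over the dock, its strip near column 265 and its case end edge at about row 182 (full-size pixels); the right lever and rails lie in line ahead of it.

Run:
```python
from h import *
im=cv2.imread('pics/h1.png'); g=cv2.cvtColor(im,6)
print(g[155:240:1,258:272].mean(1).round().astype(int).tolist())
for r in(195,215,228): print(g[r,238:292].tolist())
c=bot.get_calibration('wrist'); C=cam('wrist',dict(eef_rot=[0,0,0,1],tcp_pos=[0,0,0]))
for r,z in((181.7,-34.2),(234,-38.2)): print(onz(C,[[247,r],[265,r],[283,r]],z))
```

```text
[212, 211, 210, 210, 205, 209, 222, 203, 203, 203, 205, 206, 207, 206, 204, 204, 205, 206, 205, 205, 206, 207, 207, 207, 207, 209, 219, 234, 238, 240, 241, 242, 242, 242, 242, 242, 242, 242, 242, 242, 242, 242, 242, 242, 242, 242, 242, 242, 242, 242, 242, 242, 242, 242, 242, 242, 242, 242, 243, 242, 243, 243, 243, 242, 243, 243, 243, 243, 243, 243, 243, 243, 243, 243, 243, 243, 243, 231, 106, 50, 52, 55, 57, 57, 57]
[183, 187, 187, 187, 187, 187, 207, 212, 189, 226, 233, 237, 242, 241, 242, 241, 243, 244, 245, 246, 245, 245, 245, 244, 243, 242, 240, 241, 241, 241, 241, 241, 241, 241, 241, 241, 241, 239, 240, 238, 238, 239, 235, 230, 228, 210, 222, 242, 242, 242, 242, 243, 240, 226]
[181, 187, 186, 187, 186, 185, 192, 213, 213, 216, 231, 237, 241, 242, 242, 242, 243, 245, 245, 247, 247, 246, 245, 244, 243, 242, 240, 240, 242, 242, 242, 242, 241, 241, 241, 241, 241, 240, 240, 240, 240, 239, 235, 230, 225, 229, 242, 243, 244, 244, 244, 244, 237, 194]
[182, 188, 189, 190, 188, 156, 93, 103, 105, 181, 231, 237, 241, 242, 243, 243, 244, 245, 247, 247, 247, 246, 245, 245, 245, 243, 241, 242, 241, 242, 241, 241, 240, 241, 240, 240, 241, 240, 240, 240, 240, 239, 234, 229, 215, 116, 116, 121, 181, 238, 237, 236, 233, 199]
[[ 42.90252258  -5.32618331 -34.2       ]
 [ 42.90088017   1.38705639 -34.2       ]
 [ 42.90085019   8.09996582 -34.2       ]]
[[ 23.51056678  -5.42043486 -38.2       ]
 [ 23.51544561   1.38624917 -38.2       ]
 [ 23.51027372   8.19258026 -38.2       ]]
```

Run:
```python
from h import *
for f in('mA','mB'):
    C=load(f); g=cv2.cvtColor(cv2.imread(f'pics/{f}.png'),6)
    y=np.radians(95.3); e=np.array([np.cos(y),np.sin(y),0]); n=np.array([e[1],-e[0],0]); c=np.array([581.6,347,81.])
    for off in(0,4,-4):
        t=np.arange(-64,60,1.); px=proj(C,c+t[:,None]*e+off*n).astype(np.float32)
        v=cv2.remap(g,px[:,:1],px[:,1:],1)[:,0]
        print(f,off,'start -64:',' '.join(map(str,v[:34])),'| mid',' '.join(map(str,v[34:94:1])) if off==0 else '','| from 30:',' '.join(map(str,v[94:])))
```

```text
mA 0 start -64: 176 179 181 181 182 181 177 166 185 183 186 226 248 253 254 255 255 254 253 254 248 228 226 227 228 229 228 229 228 228 227 227 227 227 | mid 228 228 228 229 228 228 203 100 55 55 56 107 182 195 194 183 115 58 74 77 92 236 244 243 239 174 88 77 76 76 226 244 244 242 202 75 77 77 91 190 244 244 242 197 90 76 76 91 188 243 244 242 237 74 75 74 88 199 255 255 | from 30: 255 255 255 255 255 255 255 255 255 255 255 255 255 255 255 255 251 206 186 184 183 181 180 178 176 175 174 173 177 180
mA 4 start -64: 177 176 174 171 168 165 174 194 192 188 189 225 248 253 255 255 255 254 250 225 206 222 229 231 230 231 231 231 230 230 231 231 232 231 | mid  | from 30: 255 255 255 255 255 255 255 255 255 255 255 255 255 255 255 255 250 216 206 206 204 204 203 203 201 199 199 197 197 194
mA -4 start -64: 152 157 160 161 160 159 158 159 160 178 183 182 181 182 182 178 175 174 166 217 229 225 226 227 227 227 227 227 226 227 227 227 227 227 | mid  | from 30: 255 255 255 255 255 255 255 255 255 255 255 255 255 255 255 255 225 165 167 169 170 172 172 173 174 175 178 181 184 181
mB 0 start -6
[... 369 characters left out ...]
223 223 223 222 222 222 222 222 222 222 222 222 222 222 221 218 206 202 201 200 200 201 202 203 203 202 202 201 200 200
mB 4 start -64: 177 175 176 177 179 173 118 149 180 182 182 182 182 182 181 175 169 184 189 187 198 218 224 224 224 225 225 225 225 224 224 224 225 226 | mid  | from 30: 227 227 226 226 226 226 226 226 226 226 225 225 225 225 225 216 176 132 132 132 133 133 132 133 133 132 132 132 132 133
mB -4 start -64: 175 176 181 176 167 163 185 196 196 195 197 197 194 192 194 195 193 191 188 186 191 215 221 221 222 222 222 222 223 223 223 222 223 223 | mid  | from 30: 222 222 222 222 222 222 222 222 222 221 221 221 221 221 221 216 204 202 201 201 202 203 204 204 201 200 201 201 202 202
```

Run:
```python
from h import *
def f(): 
    s=bot.read_state(); return s['tcp_pos'],s['contact_force'],s['moment']
t=np.array([435.06,227.56]); c=t-[.3,.3]
bot.line_to([*c,102],100); bot.pause(.3); p,F,M=f(); print(p,F,M); F0=F
c=c+t-p[:2]; z=102
for z in [96,90,86,83,80,78,76,74,72,71,70,69,68,67,66,65]:
    bot.line_to([*c,z],40); p,F,M=f(); d=F-F0; print(z,p.round(2),d.round(2),M.round(2))
    if d[2]>2.5 or np.hypot(d[0],d[1])>5: break
print(bot.read_state()['t']); snap('p1')
```

```text
[434.92792803 227.49900154 102.49307556] [-0.46168529 -1.06529932 -0.98932947] [ 0.09124317 -0.02928124 -0.02697501]
96 [434.68 227.07  95.61] [ 0.64  0.31 -0.05] [ 0.09 -0.03 -0.02]
90 [434.7 227.1  89.6] [ 0.48  1.35 -0.3 ] [ 0.05 -0.04  0.  ]
86 [434.76 227.16  85.72] [ 0.77  1.09 -0.62] [ 0.06 -0.04 -0.01]
83 [434.78 227.2   82.81] [ 0.6   1.15 -0.97] [ 0.07 -0.04 -0.02]
80 [434.79 227.23  79.83] [ 1.62  0.52 -0.59] [ 0.01 -0.01 -0.01]
78 [434.82 227.24  77.88] [-0.41  1.47 -0.4 ] [ 0.07 -0.05  0.  ]
76 [434.81 227.24  75.86] [-0.3   0.43 -1.43] [ 0.02 -0.04 -0.01]
74 [434.82 227.23  73.88] [0.73 1.65 0.19] [ 0.05 -0.02  0.02]
72 [434.83 227.23  71.88] [ 0.5   1.28 -0.43] [ 0.07 -0.01 -0.02]
71 [434.86 227.31  70.95] [ 0.24  0.93 -0.31] [ 0.06 -0.06 -0.01]
70 [434.87 227.27  69.94] [0.44 1.77 0.15] [ 0.03 -0.08  0.01]
69 [434.84 227.28  68.92] [ 1.35  0.22 -0.75] [ 0.09 -0.04  0.05]
68 [434.84 227.28  67.92] [ 1.22  0.97 -1.33] [ 0.06 -0.01  0.03]
67 [434.86 227.26  66.91] [ 1.05  1.58 -0.13] [ 0.09 -0.07 -0.04]
66 [434.86 227.31  65.94] [ 0.72  0.33 -0.82] [ 0.12 -0.05  0.06]
65 [435.04 227.47  65.14] [1.38 1.58 1.08] [0.09 0.04 0.01]
16.0083
```

Run:
```python
from h import *
bot.move_gripper(40); bot.pause(.2)
a=np.radians(-90+9.65); u=np.array([np.cos(a),np.sin(a),0])
p=np.array([434.9,227.3,140])
bot.line_to(p,150); bot.line_to(p-60*u+[0,0,40],200); bot.pause(.3); s,im=snap('r1'); 
S=cv2.cvtColor(bot.camera('side'),4); print(bot.read_state()['t'],s['tcp_pos'])
cv2.imwrite('pics/r1v.png',np.hstack([cv2.resize(im[0:290,150:400],(345,400)),cv2.resize(S[150:270,180:300],(400,400),interpolation=2)]))
```

```text
18.4917 [424.74731133 285.7590812  179.51830647]
```

View pics/r1v.png

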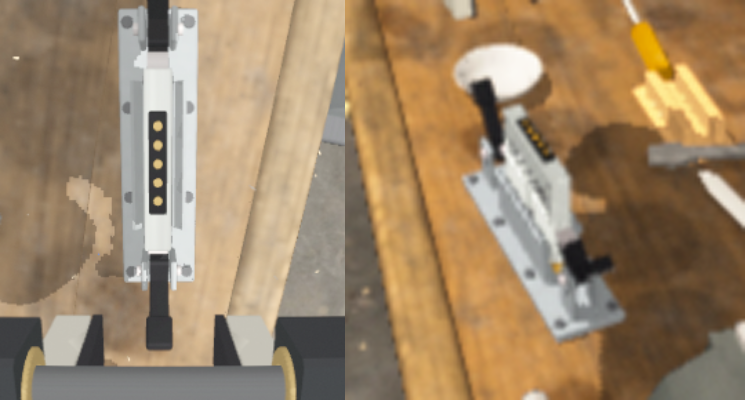

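The module sits upright and centred in the slot, with both levers still out, the dish and tools undisturbed. Now the levers, following their arcs.

```bash
cat > lev.py <<'E'
from h import *
D=np.array([434.8,229.2]); e=np.array([-.1676,.9858]); HI=122
def tgt(side,th,depth=10,hw=9.5):
    y=74+55*np.sin(th)+5*np.cos(th)+hw; z=39+55*np.cos(th)-5*np.sin(th)-depth
    return np.array([*(D+side*y*e),z])
def go(side,th0,th1,step=.08,vel=60,fmax=17,out=True):
    """push lever (side +1 left, -1 right) from angle th0 to th1, along its arc; go out and up afterwards"""
    a=tgt(side,th0+.13); s=bot.read_state()['tcp_pos']
    bot.line_to([*a[:2],HI],330); bot.line_to(a,180)
    F0=bot.read_state()['contact_force']; log=[]; th=th0+.06
    n=max(1,int(np.ceil((th-th1)/step)))
    for t in np.linspace(th,th1,n+1):
        bot.line_to(tgt(side,t),vel); st=bot.read_state(); f=(st['contact_force']-F0)
        fy=side*(f[:2]@e); yy=side*((st['tcp_pos'][:2]-D)@e); log.append((round(t,3),round(fy,1),round(f[2],1),round(yy-tgt_y(t),1)))
        if fy>fmax: break
    if out:
        b=tgt(side,t+.1); b[2]=st['tcp_pos'][2]+2; bot.line_to(b,120); bot.line_to([*b[:2],HI],250)
    print(side,log,'t=',round(bot.read_state()['t'],2))
    return t
def tgt_y(t): return 74+55*np.sin(t)+5*np.cos(t)+9.5
E
python3 - <<'E'
from lev import *
bot.move_gripper(0,20)
go(1,.75,.40)
E
```

```text
1 [(np.float64(0.81), np.float64(-0.0), np.float64(-0.3), np.float64(0.5)), (np.float64(0.742), np.float64(0.8), np.float64(1.3), np.float64(0.4)), (np.float64(0.673), np.float64(2.8), np.float64(1.0), np.float64(0.5)), (np.float64(0.605), np.float64(2.9), np.float64(0.9), np.float64(0.3)), (np.float64(0.537), np.float64(3.7), np.float64(1.1), np.float64(0.2)), (np.float64(0.468), np.float64(3.7), np.float64(1.0), np.float64(0.0)), (np.float64(0.4), np.float64(2.5), np.float64(0.1), np.float64(-0.0))] t= 22.56
```

Run:
```python
from lev import *
go(-1,.75,.38)
im=cv2.cvtColor(bot.camera('side'),4); s,w=snap('l1')
cv2.imwrite('pics/l1v.png',np.hstack([cv2.resize(w[0:290,150:400],(345,400)),cv2.resize(im[150:270,180:300],(400,400),interpolation=2)]))
```

```text
-1 [(np.float64(0.81), np.float64(-1.0), np.float64(-0.1), np.float64(-0.7)), (np.float64(0.738), np.float64(-0.6), np.float64(1.4), np.float64(-0.0)), (np.float64(0.667), np.float64(1.7), np.float64(-0.0), np.float64(0.1)), (np.float64(0.595), np.float64(4.0), np.float64(-0.1), np.float64(0.1)), (np.float64(0.523), np.float64(2.3), np.float64(1.1), np.float64(0.0)), (np.float64(0.452), np.float64(2.3), np.float64(1.0), np.float64(-0.0)), (np.float64(0.38), np.float64(2.5), np.float64(1.6), np.float64(-0.1))] t= 26.25
```

View pics/l1v.png

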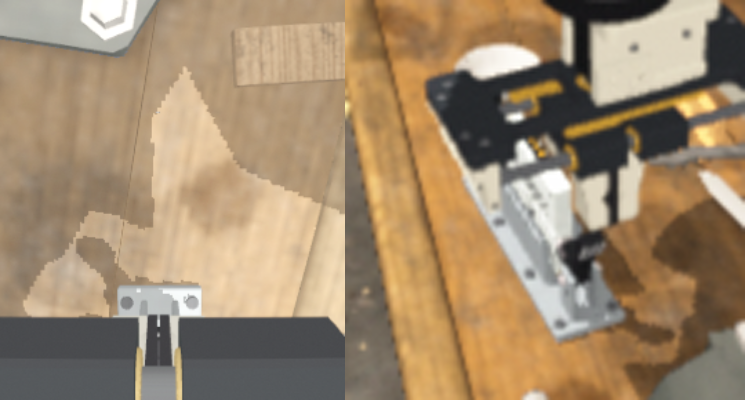

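The side view shows the gripper over the right end, module standing in the slot; I must check that the fingers are really shut.

Run:
```python
from lev import *
s=bot.read_state(); print(s['width'],s['tcp_pos'],s['t'])
d=np.array([434.9,227.3]); bot.line_to([*(D+40*e),185],330); bot.pause(.15); s,w=snap('l2'); print(bot.read_state()['t'])
im=cv2.imread('pics/l1v.png'); 
cv2.imwrite('pics/l2v.png',cv2.resize(w[:,100:420],(500,600)))
```

```text
0.11470958517143523 [453.48780929 117.48905327 121.74228596] 26.35
27.2
```

View pics/l2v.png

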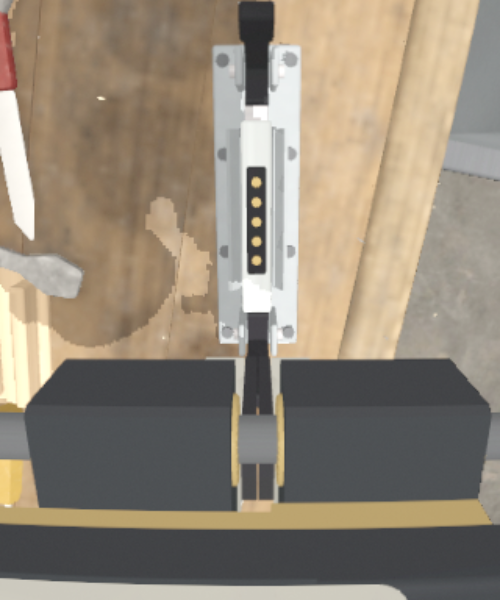

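The fingers are shut and the module is upright and centred; the right pad's top is at about (264,14) full-size. I compare this with the predicted angle.

Run:
```python
from lev import *
C=load('l2'); Dc=np.array([433.4,229.0])
for th in(.3,.38,.45,.55,.7):
    P=[[*(Dc-(74+r*np.sin(th)+o*np.cos(th))*e),39+r*np.cos(th)-o*np.sin(th)] for r,o in((55,5),(55,-5),(35,-5))]
    print(th,proj(C,P)[:,1].round(1))
w=cv2.imread('pics/l2.png');print(cv2.cvtColor(w,6)[0:75,264].tolist())
```

```text
0.3 [ 3.6 17.4 31.2]
0.38 [-1.9 11.1 27.4]
0.45 [-6.3  5.9 24.1]
0.55 [-12.   -1.1  19.7]
0.7 [-19.1 -10.3  13.8]
[126, 60, 53, 52, 56, 57, 55, 56, 54, 55, 53, 52, 50, 46, 45, 44, 46, 45, 45, 43, 43, 43, 43, 44, 44, 45, 43, 44, 44, 43, 45, 46, 44, 46, 45, 44, 43, 43, 45, 46, 45, 44, 42, 46, 52, 55, 56, 54, 55, 57, 56, 56, 57, 57, 57, 57, 58, 56, 57, 57, 57, 57, 57, 62, 63, 54, 50, 159, 250, 255, 255, 255, 255, 255, 255]
```

Run:
```python
from lev import *
go(1,.40,.20,vel=60)
go(-1,.36,.16,vel=60)
```

```text
1 [(np.float64(0.46), np.float64(-0.8), np.float64(-1.0), np.float64(0.3)), (np.float64(0.395), np.float64(-0.5), np.float64(-0.3), np.float64(0.3)), (np.float64(0.33), np.float64(3.2), np.float64(-0.2), np.float64(0.5)), (np.float64(0.265), np.float64(3.9), np.float64(0.6), np.float64(0.5)), (np.float64(0.2), np.float64(3.9), np.float64(-0.4), np.float64(0.7))] t= 29.87
-1 [(np.float64(0.42), np.float64(0.5), np.float64(-0.4), np.float64(-0.8)), (np.float64(0.355), np.float64(1.3), np.float64(0.6), np.float64(-0.1)), (np.float64(0.29), np.float64(5.0), np.float64(0.7), np.float64(0.3)), (np.float64(0.225), np.float64(6.0), np.float64(1.2), np.float64(0.5)), (np.float64(0.16), np.float64(6.6), np.float64(1.3), np.float64(0.6))] t= 32.88
```

Run:
```python
from lev import *
go(1,.22,.07,vel=50,fmax=15)
go(-1,.18,.06,vel=50,fmax=15)
```

```text
1 [(np.float64(0.28), np.float64(-0.6), np.float64(-1.1), np.float64(0.1)), (np.float64(0.21), np.float64(1.0), np.float64(-0.1), np.float64(0.3)), (np.float64(0.14), np.float64(4.7), np.float64(-1.1), np.float64(1.2)), (np.float64(0.07), np.float64(5.4), np.float64(-2.1), np.float64(1.4))] t= 35.6
-1 [(np.float64(0.24), np.float64(-0.4), np.float64(0.8), np.float64(-0.8)), (np.float64(0.18), np.float64(1.3), np.float64(0.3), np.float64(-0.1)), (np.float64(0.12), np.float64(4.4), np.float64(1.3), np.float64(0.5)), (np.float64(0.06), np.float64(7.3), np.float64(1.1), np.float64(0.7))] t= 38.29
```

Run:
```python
from lev import *
go(1,.04,-.06,step=.0125,vel=40,fmax=14)
go(-1,.03,-.06,step=.0125,vel=40,fmax=14)
```

```text
1 [(np.float64(0.1), np.float64(0.6), np.float64(-0.7), np.float64(0.1)), (np.float64(0.088), np.float64(2.5), np.float64(0.8), np.float64(0.6)), (np.float64(0.075), np.float64(5.4), np.float64(2.0), np.float64(1.1)), (np.float64(0.063), np.float64(6.5), np.float64(1.2), np.float64(1.4)), (np.float64(0.051), np.float64(7.6), np.float64(1.2), np.float64(1.7)), (np.float64(0.038), np.float64(8.6), np.float64(0.7), np.float64(1.9)), (np.float64(0.026), np.float64(8.9), np.float64(0.9), np.float64(2.0)), (np.float64(0.014), np.float64(10.1), np.float64(0.8), np.float64(2.1)), (np.float64(0.002), np.float64(9.2), np.float64(-0.2), np.float64(2.1)), (np.float64(-0.011), np.float64(10.8), np.float64(0.1), np.float64(2.4)), (np.float64(-0.023), np.float64(12.8), np.float64(-1.4), np.float64(3.0)), (np.float64(-0.035), np.float64(14.3), np.float64(-1.9), np.float64(3.4))] t= 42.94
-1 [(np.float64(0.09), np.float64(1.2), np.float64(-0.5), np.float64(-0.6)), (np.float64(0.078), np.float64(2.7), np.float64(0.7), np.float64(-0.1)), (np.float64(0.065), np.float64(6.0), np.float64(2.2), np.float64(0.4)), (np.float64(0.052), np.float64(7.7), np.float64(2.7), np.float64(0.7)), (np.float64(0.04), np.float64(8.4), np.float64(1.8), np.float64(0.8)), (np.float64(0.028), np.float64(9.5), np.float64(2.1), np.float64(0.9)), (np.float64(0.015), np.float64(10.6), np.float64(1.4), np.float64(1.0)), (np.float64(0.003), np.float64(9.1), np.float64(1.7), np.float64(1.1)), (np.float64(-0.01), np.float64(10.0), np.float64(1.6), np.float64(1.1)), (np.float64(-0.022), np.float64(12.5), np.float64(1.8), np.float64(1.5)), (np.float64(-0.035), np.float64(14.2), np.float64(1.6), np.float64(2.0))] t= 47.33
```

Run:
```python
from lev import *
bot.line_to([*(D+70*e),195],330); bot.pause(.2); s,w=snap('f1'); print(bot.read_state()['t'])
C=load('f1'); Dc=np.array([433.4,229.0])
for sd in(1,-1):
  for th in(0,.03,.06,.1):
    P=[[*(Dc+sd*(74+r*np.sin(th)+o*np.cos(th))*e),39+r*np.cos(th)-o*np.sin(th)] for r,o in((55,5),(55,-5),(35,-5))]
    print(sd,th,proj(C,P).round(1).tolist())
cv2.imwrite('pics/f1v.png',cv2.resize(w[0:300,170:360],(500,790))[:600] if 0 else cv2.resize(w[0:300,170:370],(400,600)))
```

```text
48.2667
1 0 [[264.4, 202.7], [264.4, 190.6], [264.4, 183.8]]
1 0.03 [[264.4, 204.6], [264.4, 192.6], [264.4, 185.1]]
1 0.06 [[264.4, 206.5], [264.4, 194.7], [264.4, 186.3]]
1 0.1 [[264.4, 208.9], [264.4, 197.4], [264.4, 188.0]]
-1 0 [[264.0, -15.4], [264.1, -0.3], [264.1, 6.4]]
-1 0.03 [[264.0, -17.8], [264.1, -2.8], [264.1, 4.9]]
-1 0.06 [[264.0, -20.2], [264.1, -5.4], [264.1, 3.4]]
-1 0.1 [[264.0, -23.3], [264.1, -8.7], [264.1, 1.4]]
```

View pics/f1v.png

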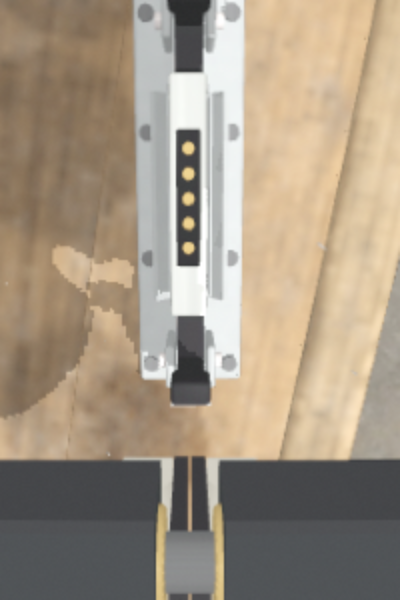

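Left pad top spans rows 191–202.5 full-size, matching angle 0; the right pad is cut off at the top of the picture, so one more look there.

Run:
```python
from lev import *
def show(f,sd,r0,r1):
    C=load(f); w=cv2.imread(f'pics/{f}.png'); g=cv2.cvtColor(w,6); Dc=np.array([433.4,229.0])
    for th in(0,.03,.06):
        P=[[*(Dc+sd*(74+r*np.sin(th)+o*np.cos(th))*e),39+r*np.cos(th)-o*np.sin(th)] for r,o in((55,5),(55,-5),(35,-5))]
        print(th,proj(C,P)[:,1].round(1))
    print(r0,g[r0:r1,260:268].mean(1).round().astype(int).tolist())
show('f1',1,176,210)
bot.line_to([*(D+20*e),195],330); bot.pause(.2); s,w=snap('f2'); print(bot.read_state()['t'])
show('f2',-1,15,80)
```

```text
0 [202.7 190.6 183.8]
0.03 [204.6 192.6 185.1]
0.06 [206.5 194.7 186.3]
176 [60, 59, 54, 48, 49, 49, 48, 49, 49, 49, 49, 48, 49, 49, 52, 64, 76, 83, 84, 83, 82, 81, 80, 80, 79, 85, 134, 175, 156, 155, 156, 156, 156, 155]
48.8167
0 [56.9 71.3 72.7]
0.03 [54.6 69.  71.3]
0.06 [52.2 66.6 69.9]
15 [171, 171, 172, 172, 172, 173, 173, 173, 173, 173, 173, 174, 173, 172, 172, 171, 170, 172, 175, 177, 180, 180, 180, 180, 181, 182, 184, 186, 187, 188, 188, 188, 187, 186, 185, 162, 188, 197, 199, 192, 191, 190, 170, 65, 61, 67, 68, 68, 67, 66, 65, 64, 62, 60, 58, 54, 50, 46, 72, 85, 87, 87, 87, 87, 87]
```

```bash
python3 -c "
from plant import bot
print(bot.close_job())"
```

```text
the job is handed in; nothing more can be done
None
```

The module is in the dock and drawn home, and the job was handed in at about 49 s; the last wrist pictures put both levers within about 0.02 rad of fully in, with the module upright in the slot and the arm clear, though I did not measure its lean on the way down.

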